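# Dock the service tray and show a nose cone to the inspection camera

### The arm

A 7-joint arm with a two-finger parallel gripper is mounted at the origin on a cart in front of the work surface, level with it; the furniture and walls round the work are solid. World frame = base frame: x ahead of the robot, y to its left, z up, the work surface at z = 0. Lengths are in m, angles in rad, forces in N, time in s.
With the tool pointing down it reaches from about 0.425 to 1.025 m from the base axis. Payload 9.4 kg.
Tool frame: the origin (TCP) lies at the centre of the arm's flange, where the gripper is bolted on; the fingertips stand 173 mm ahead of it and the grasp point (between the pads) lies 155 mm ahead of it; z points along the fingers, y is the line along which they close (so a half turn about z gives the same grasp; the last joint's range is limited). The gripper opens to 85 mm and grips with 20 to 120 N. Pads are 22 mm wide; open, the fingers measure 114 mm over their backs; the gripper's body (76 mm by 85 mm) begins 54 mm behind the grasp point. The pads swing forward as they close: fully open they stand 13 mm farther back than shut.
Start: joints at [-1.314, 0.599, -0.003, 1.599, 0.002, 0.943, -0.08], TCP at [0.238, 0.685, 0.405] pointing down, gripper open.
Joint ranges: [-2.57, 2.57], [-0.35, 1.97], [-1.29, 1.29], [0.11, 2.56], [-1.05, 4.19], [0.11, 1.86], [-2.63, 2.63]. Speed limits (rad/s): [2.22, 2.22, 3.01, 3.01, 3.14, 3.14, 3.14].

### API

Orientations are given as a rotation vector (axis times angle).
In Python, from bench import r gives the robot as it stands.
- The arm moves only by the shell command python3 jog.py FILE [FORCE], which reads ROWS from the file FILE. ROWS is a JSON list of rows, 1 to 8 of them, each an object with the fields finger_gap (the finger opening in m), x, y, z (the shift in m), spin (a turn about the tool's z in rad); a field left out counts as zero (the opening has to be given); each row is the pose to reach, as a shift and turn from the pose commanded when the command began, along the tool's axes at that moment; what a row does not reach only later rows make up. A row lasts 1/8 s, in which the tool goes at most 0.0625 m and 0.188 rad, less where a joint would pass 70% of its speed; a pose out of reach is approached as far as the arm can. The fingers move at their own pace and stop on an object; FORCE is the grip in N (left out, the last holds). Time passes only in rows, so rows that do not move let the fingers close. It prints the time, the measured TCP pose, the force, the opening and the grip force at its end. Input that does not fit is refused with a message, and nothing moves.
- r.get_obs(): the state, without advancing time (a new reading comes with each control period).
- r.get_image(name): name is "side" or "top" or "wrist"; returns a dict with "frame" (420x560x3 uint8, blue, green, red), "mtx" (3x3 intrinsics, pixels), "cam_to_world" (4x4, takes a point from camera to world coordinates). Camera axes: x right, y down, z forward; pixel columns grow to the right and rows downward; lengths in m; the calibration is good to about 2 mm. The wrist camera is an equidistant fisheye: a pixel r from the principal point sees the ray r / f radians off the axis. A picture is of the moment at which its call begins. There is no depth.
- r.close_job(): hands the job in; it is judged then, once.
The state is a dict: "time": time; "q": joint angles; "joint_velocities": joint speeds; "joint_torque": joint torques, N m; "eef_pos": TCP position; "ee_rot": TCP orientation; "wrist_force": force on the tool from outside, world axes, zero at the start; "ft_torque": the same for the moment, N m; "opening": finger opening in m; "grasp_force": force on a finger pad.
Only numpy, scipy, OpenCV 4.12 (cv2) and the standard library are available. Lean on these libraries where they do the work, as an engineer would, in place of code of your own. Each camera call takes 0.05 s, during which the arm holds its last target. There are 200 camera calls.

### The job

Slide the tray of pipette nose cones into the bench dock and fully home against the end stop, so that the roller catch drops into the notch in the tray's edge, with all three cones still in their nests. Then lift the longest nose cone out and show it to the inspection camera: level, in line with the lens, small end towards the lens and 40 mm from the glass. Finish while still holding it there in the gripper; leave the tray docked, the other two cones in their nests and everything else on the bench alone.

Things in the scene. Friction and masses are not known exactly. Their poses are not given: they have to be found in the camera images.
- tray: Loose flat dark grey tray, 0.35 kg. Origin: centre of its underside; x = the way it goes into the dock, z up. Base plate 160 (x) by 124 (y) by 6 mm high, leading corners bevelled; catch notch, 18 mm long and 6 mm deep, in its -y edge at x = -10 mm. A 30 mm wide tongue behind it, to x = -127 mm, carries an upright black grip fin. On top are three nests in a row along x, 48 mm apart.
- tray_nests (a point): Middle nest: on the tray's centre, 20 mm above its underside; the others lie 48 mm to either side along tray x. Cones lie along tray y, small end to +y, on two cross ribs (y = -16, +25 mm, tops z = 29 mm). Under each collar is a 9 mm wide seat (z = 20 mm) and at its end a 9 mm wide stop (y = -47.5 mm, top z = 28 mm); fingers straddle these and the collar along tray x.
- tray_handle (a point): Grip point in the middle of the tray's black fin, 103 mm behind the tray's centre and 30 mm above the tray's underside. The fin is 12 mm thick (tray y), 38 mm long (tray x) and its top is at z = 41 mm; pinch it from above across its thickness.
- dock: Fixed grey aluminium dock. Origin: where the tray's origin is when fully home; x = the way in, z up. Rails with lips over the tray's edges, 12 mm high, x = -50 mm to the end stop (face at +80 mm); slanted lead-ins from x = -78 mm, 10 mm wider per side. The tray slides on the bench itself, 1.5 mm clearance per side. Catch housing outside the -y rail, 17 mm high.
- catch_roller (a joint): Sprung steel catch roller in the dock's -y rail (radius 10 mm, at x = -10 mm): travel in m, 0 = out as far as it goes, about 0.003 to 0.005 while the tray's edge pushes it back, under 0.001 once it sits in the notch. Pushing past it takes a few newtons (under 8 N).
- cone_long: Longest of three white plastic nose cones (86 mm; the others 76 mm), 12 g, in any nest. Origin under its middle; x from small end to collar. As it lies its underside is level, so its centre line drops 0.078 rad to the small end. Round collar 18 mm across, 9 mm long at the thick end, then an even taper to 6 mm across at the small end. Grip the collar from above.
- cone_tip (a point): Centre of the small end of the longest cone; x axis along the cone's centre line, from small end to collar; z up as it lies level.
- cone_collar (a point): Centre of the longest cone's collar, on its centre line, 79 mm from the small end, 9.3 mm above the cone's underside.
- cone_a: One of the two shorter nose cones (76 mm), same make; stays in its nest. Origin under its middle.
- cone_b: The other shorter nose cone (76 mm); stays in its nest. Origin under its middle.
- lens (a point): Centre of the front glass of the inspection camera: a level barrel 39 mm across clamped to a column 104 mm behind the glass, 280 mm high. Base plate 12 mm high, 116 mm wide, begins 17 mm behind the glass. x = the way into the barrel, so the camera looks along -x; z up. Height over the bench varies, 145 to 205 mm. Do not push the camera.
- grease_jar: Bystander, loose: small round screw jar, 40 mm across, 26 high. Origin: centre of its underside. Leave it alone.
- marker: Bystander, loose: black marker pen, 140 mm long, 14 high. Origin: centre of its underside. Leave it alone.

How it is judged:
On the way, in this order (a step that is already met when the one before it is completed fails the run):
1. the tray is fully home in the dock with the catch in its notch and all three cones in their nests (x of tray in the frame of dock above -0.003 m and y of tray in the frame of dock between -0.005 and 0.005 m and angle between the x axis of tray and the x axis of dock, either way round below 0.04 rad and height (world z) of tray between -0.004 and 0.004 m and value of joint catch_roller below 0.002 m and z of cone_long in the frame of tray between 0.016 and 0.026 m and y of cone_long in the frame of tray between -0.008 and 0.008 m and angle between the x axis of each of cone_long, cone_a, cone_b and the y axis of tray, either way round below 0.15 rad and z of cone_a in the frame of tray between 0.016 and 0.026 m and y of cone_a in the frame of tray between -0.008 and 0.008 m and z of cone_b in the frame of tray between 0.016 and 0.026 m and y of cone_b in the frame of tray between -0.008 and 0.008 m), for 0.2 s.
2. the longest cone is held in the fingers, clear above the tray (height (world z) of cone_long above 0.06 m and contact force between the fingers and cone_long above 0.5 N), for 0.2 s.
At the end, for the whole second after the job is handed in: Longest cone held still in the fingers, small end 30-50 mm before the glass, within 10 mm of the lens axis sideways and in height, centre line within 0.15 rad of it. Tray docked: within 3 mm of the stop, catch under 2 mm, square to 0.04 rad. Both shorter cones in their nests (x of cone_tip in the frame of lens between -0.05 and -0.03 m and y of cone_tip in the frame of lens between -0.01 and 0.01 m and z of cone_tip in the frame of lens between -0.01 and 0.01 m and x of cone_collar in the frame of lens below -0.1 m and angle between the x axis of cone_tip and the x axis of lens, either way round below 0.15 rad and contact force between the fingers and cone_long above 0.5 N and contact force between cone_long and tray below 0.01 N and linear speed of cone_long below 0.02 m/s and x of tray in the frame of dock above -0.003 m and y of tray in the frame of dock between -0.005 and 0.005 m and angle between the x axis of tray and the x axis of dock, either way round below 0.04 rad and height (world z) of tray between -0.004 and 0.004 m and value of joint catch_roller below 0.002 m and z of cone_a in the frame of tray between 0.016 and 0.026 m and y of cone_a in the frame of tray between -0.008 and 0.008 m and angle between the x axis of each of cone_a, cone_b and the y axis of tray, either way round below 0.15 rad and z of cone_b in the frame of tray between 0.016 and 0.026 m and y of cone_b in the frame of tray between -0.008 and 0.008 m); the arm keeps its last pose, push and grip.
It fails at once if a bystander was moved by more than 15 mm (distance of any of grease_jar, marker from where it was at the start of the episode above 0.015 m).
It fails at once if the inspection camera was pushed (distance of lens from where it was at the start of the episode above 0.006 m).
It fails at once if the tray was tipped (angle between tray's own z axis and vertical above 0.2 rad).
It also fails if it takes over 61 s, if anything falls off the work surface, if the arm or the gripper's body presses on something with over 40 N, if the wrist force passes 120 N, or if a joint passes its speed limit or range.

## Working session

There is one attempt and no reset: what is moved stays moved. The work goes in short steps, Python scripts to look and compute and a shell command to move; the robot and the scene stay as the last step left them, time stands still between calls to the robot, and variables do not carry over. Pictures are saved under pics/ and viewed, at most 10 in all, crops included, and the job is handed in when it is done.

```bash
ls; mkdir -p pics
cat > h.py <<'E'
import numpy as np, cv2
from scipy.spatial.transform import Rotation as R
from bench import r
def ray(im,u,v):
    M=np.array(im["mtx"]);T=np.array(im["cam_to_world"])
    d=np.linalg.inv(M)@[u,v,1]; return T[:3,3],T[:3,:3]@d
def onz(im,u,v,z):
    o,d=ray(im,u,v); return o+d*(z-o[2])/d[2]
def two(a,pa,b,pb):
    o1,d1=ray(a,*pa);o2,d2=ray(b,*pb)
    s=np.linalg.lstsq(np.c_[d1,-d2],o2-o1,rcond=None)[0]
    p,q=o1+s[0]*d1,o2+s[1]*d2; return (p+q)/2,np.linalg.norm(p-q)
def proj(im,P):
    T=np.linalg.inv(np.array(im["cam_to_world"]));p=T[:3,:3]@np.array(P)+T[:3,3]
    p=np.array(im["mtx"])@p; return p[:2]/p[2]
def tool(P):  # shift in tool axes from current TCP to P
    o=r.get_obs(); return R.from_rotvec(o["ee_rot"]).inv().apply(np.array(P)-o["eef_pos"])
E
python3 - <<'E'
from h import *
import pickle
d={}
for n in("top","side"):
    im=r.get_image(n);d[n]=im;cv2.imwrite(f"pics/{n}0.png",im["frame"])
    print(n,np.array(im["mtx"]).round(1).tolist(),np.array(im["cam_to_world"]).round(3).tolist())
pickle.dump(d,open("im0.pkl","wb"))
o=r.get_obs();print({k:np.round(v,3).tolist() for k,v in o.items()})
E
```

```text
bench.py
jog.py
pics
top [[517.0, 0.0, 274.1], [0.0, 517.0, 208.2], [0.0, 0.0, 1.0]] [[-0.02, -0.985, 0.174, 0.407], [-1.0, 0.021, 0.007, 0.096], [-0.01, -0.174, -0.985, 1.089], [0.0, 0.0, 0.0, 1.0]]
side [[458.1, 0.0, 278.2], [0.0, 458.1, 209.7], [0.0, 0.0, 1.0]] [[0.986, -0.072, 0.154, 0.466], [-0.168, -0.545, 0.821, -0.653], [0.025, -0.835, -0.549, 0.656], [0.0, 0.0, 0.0, 1.0]]
{'time': 0.1, 'q': [-1.314, 0.6, -0.003, 1.6, 0.002, 0.943, -0.08], 'joint_velocities': [-0.002, -0.001, 0.0, -0.002, 0.001, 0.0, 0.001], 'joint_torque': [0.004, -77.799, 1.57, -25.863, 0.013, 0.006, 0.0], 'eef_pos': [0.237, 0.685, 0.404], 'ee_rot': [-0.522, -3.098, 0.002], 'wrist_force': [0.126, -0.132, 0.087], 'ft_torque': [-0.022, 0.014, -0.034], 'grasp_force': 0.0, 'opening': 0.085}
```

View pics/top0.png

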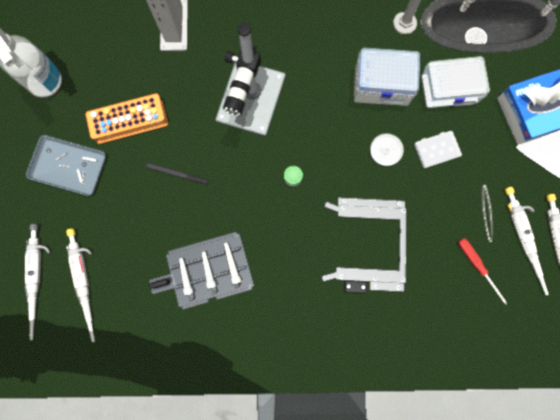

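View pics/side0.png

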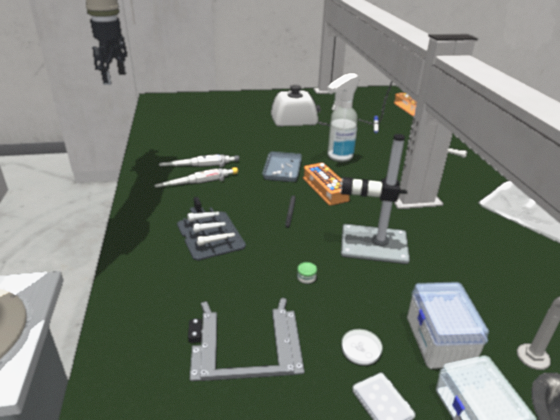

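The top view shows the tray at about (210,270), with its fin to the left at (160,284). The dock is at (370,245) and opens to the left. The jar is at (293,175), the marker at (177,173), and the inspection camera's glass at about (233,107). Next I'll enlarge the parts that matter.

Run:
```python
from h import *
import pickle
d=pickle.load(open("im0.pkl","rb"))
def cr(n,x,y,w,h,s):
    c=d[n]["frame"][y:y+h,x:x+w]; c=np.clip(c.astype(float)*1.3+15,0,255).astype(np.uint8)
    return cv2.resize(c,None,fx=s,fy=s,interpolation=cv2.INTER_CUBIC)
C=np.zeros((600,800,3),np.uint8)
def put(c,x,y): C[y:y+c.shape[0],x:x+c.shape[1]]=c
put(cr("top",145,225,112,88,4),0,0)      # 448x352
put(cr("top",320,190,88,106,3.3),450,0)  # 290x350
put(cr("top",210,20,85,62*1,4),0,352)    # 340x248
put(cr("top",215,70,50,60,4),342,354)
put(cr("side",335,130,62,60,4),550,354)
cv2.imwrite("pics/c1.png",C)
```

```text
(no output)
```

View pics/c1.png

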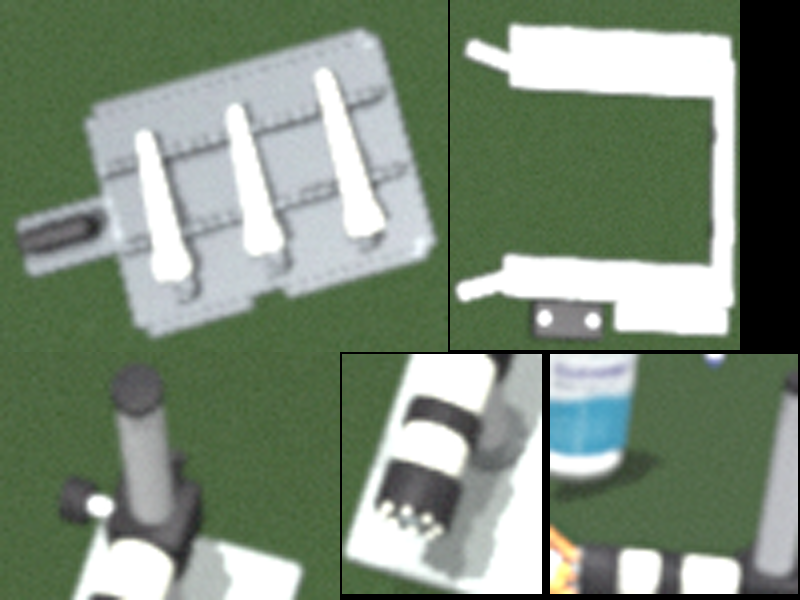

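The enlarged crop shows the longest cone in the leading (rightmost) nest and the catch notch on the lower edge. The dock's catch bolts lie either side of the roller, and the lens front is near top pixel (232,110). Next I'll measure these from masks.

```bash
cat >> h.py <<'E'
def mask(f,t=0): # not-green
    f=f.astype(int); return ((f[...,1]-(f[...,0]+f[...,2])/2<t)*255).astype(np.uint8)
E
python3 - <<'E'
from h import *
import pickle
d=pickle.load(open("im0.pkl","rb"));f=d["top"]["frame"]
for p in[(200,265),(100,350),(160,284),(365,210),(355,286),(370,245),(240,75),(233,100)]: print(p,f[p[1],p[0]])
print("row 250 tray",[f[250,x].tolist() for x in range(163,176)])
im=d["top"]
up=cv2.resize(f,None,fx=4,fy=4,interpolation=cv2.INTER_CUBIC)
i=up.astype(int); D=i[...,1]-(i[...,0]+i[...,2])//2
m=((D<8)&(i.max(2)>30)).astype(np.uint8)*255
def comp(seed,m):
    n,l,s,c=cv2.connectedComponentsWithStats(m); return (l==l[seed[1]*4,seed[0]*4]).astype(np.uint8)*255
t=comp((200,265),m); cnt=max(cv2.findContours(t,0,2)[0],key=cv2.contourArea)
x,y,w,h=cv2.boundingRect(cnt);print("tray bbox",x/4,y/4,w/4,h/4)
body=cv2.morphologyEx(t,cv2.MORPH_OPEN,np.ones((100,100),np.uint8)) 
pl=cv2.morphologyEx(t,cv2.MORPH_OPEN,cv2.getStructuringElement(2,(91,91)))
c2=max(cv2.findContours(pl,0,2)[0],key=cv2.contourArea)
P=np.array([onz(im,(u+.5)/4-.5,(v+.5)/4-.5,.006)[:2] for u,v in c2[:,0]])
rc=cv2.minAreaRect((P*1000).astype(np.float32));print("plate rect mm",rc)
cv2.imwrite("pics/mt.png",t)
k=comp((365,210),((D<8)&(i.max(2)>60)).astype(np.uint8)*255)
c3=max(cv2.findContours(k,0,2)[0],key=cv2.contourArea);print("dock bbox",np.array(cv2.boundingRect(c3))/4)
Q=np.array([onz(im,(u+.5)/4-.5,(v+.5)/4-.5,.012)[:2] for u,v in cv2.approxPolyDP(c3,6,True)[:,0]])*1000
print(np.c_[cv2.approxPolyDP(c3,6,True)[:,0]/4,Q].round(1))
E
```

```text
(200, 265) [150 145 139]
(100, 350) [24 42 27]
(160, 284) [69 66 68]
(365, 210) [223 224 221]
(355, 286) [91 91 91]
(370, 245) [43 72 52]
(240, 75) [254 255 255]
(233, 100) [67 65 66]
row 250 tray [[37, 70, 48], [38, 68, 48], [33, 68, 45], [38, 70, 49], [43, 72, 52], [58, 79, 62], [73, 88, 75], [86, 95, 86], [98, 104, 96], [107, 109, 103], [116, 115, 109], [126, 123, 118], [131, 128, 122]]
tray bbox 149.25 232.25 104.75 76.75
plate rect mm ((469.4259033203125, 244.76133728027344), (124.87532806396484, 167.298095703125), 14.94626235961914)
dock bbox [321.75 197.75  84.75  95.25]
[[ 326.   202.5  607.6   -5.6]
 [ 324.5  206.5  599.1   -2.1]
 [ 338.2  212.2  586.1  -30.6]
 [ 338.8  216.5  577.   -31.3]
 [ 398.   219.2  568.5 -155.5]
 [ 399.   268.   466.5 -151.3]
 [ 396.8  270.8  461.  -146.3]
 [ 339.2  266.8  471.6  -28. ]
 [ 335.8  268.2  468.7  -20.6]
 [ 334.8  272.2  460.5  -18.2]
 [ 322.8  275.5  454.3    6.8]
 [ 322.5  280.   445.1    7.7]
 [ 335.8  278.2  448.2  -19.8]
 [ 346.5  281.5  441.1  -41.6]
 [ 345.5  290.   423.8  -38.8]
 [ 347.8  292.2  419.2  -43.3]
 [ 365.2  292.5  417.9  -79.1]
 [ 366.2  281.2  440.8  -82.3]
 [ 369.5  282.   439.1  -88.9]
 [ 371.5  290.   422.8  -92.2]
 [ 403.   291.   419.4 -156.6]
 [ 405.5  282.   437.6 -162.9]
 [ 404.8  201.8  605.6 -172. ]
 [ 340.   197.8  617.2  -35.6]
 [ 337.   206.   599.6  -28.5]]
```

Run:
```python
from h import *
import pickle
d=pickle.load(open("im0.pkl","rb"));im=d["top"];f=im["frame"]
up=cv2.resize(f,None,fx=4,fy=4,interpolation=cv2.INTER_CUBIC).astype(int)
D=up[...,1]-(up[...,0]+up[...,2])//2
m=((D<10)&(up.max(2)>30)).astype(np.uint8)*255
n,l,s,c=cv2.connectedComponentsWithStats(m);t=(l==l[265*4,200*4])
v,u=np.nonzero(t&(cv2.erode(t.astype(np.uint8),np.ones((3,3)))==0))
P=np.array([onz(im,(a+.5)/4-.5,(b+.5)/4-.5,.006)[:2] for a,b in zip(u,v)])
th=np.radians(14.95)
for k in range(4):
    ux=np.array([np.sin(th),-np.cos(th)]);uy=np.array([np.cos(th),np.sin(th)])
    X=P@ux;Y=P@uy;xm=X.max()
    a=(X>xm-.140)&(X<xm-.035)
    hi=a&(Y>np.median(Y[a&(Y>Y[a].mean())])-.003)&(Y>Y[a].mean());ym=(Y[a].max()+Y[a].min())/2
    hi=a&(Y>ym+.055);lo=a&(Y<ym-.058)
    s1=np.polyfit(X[hi],Y[hi],1);s2=np.polyfit(X[lo],Y[lo],1);th-=0 if k==3 else -(-(s1[0]+s2[0])/2)*-1*0
    if k<3: th+= -(s1[0]+s2[0])/2*(-1)
print("th",np.degrees(th),s1,s2,"lead",xm,"w",s1[1]-s2[1])
yc=(s1[1]+s2[1])/2+ (s1[0]+s2[0])/2*(xm-.08)
ld=np.median(X[(X>xm-.006)&(abs(Y-yc)<.04)]);tr=np.median(X[(abs(X-xm+.16)<.008)&(abs(Y-yc)>.02)&(abs(Y-yc)<.045)])
tb=X[abs(Y-yc)<.01].min()
print("lead,trail,tongue",ld,tr,tb,"yc",yc)
xc=(ld+tr)/2;C=xc*ux+yc*uy;print("centre",C,"from tongue",(tb+.127)*ux+yc*uy)
# fin: dark pixels
k=((f.max(2)<95)&(mask(f,10)>0)&(f.max(2)>30));k[:, :148]=0;k[:,172:]=0;k[:274]=0;k[295:]=0
vv,uu=np.nonzero(k);print("fin px",uu.mean(),vv.mean(),len(uu),uu.min(),uu.max(),"z41:",onz(im,uu.mean(),vv.mean(),.035))
print("fin pred",C-.103*ux, "px",proj(im,[*(C-.103*ux),.035]))
C2=np.zeros((600,800,3),np.uint8)
a=cv2.resize(f[20:135,212:290],None,fx=5,fy=5,interpolation=cv2.INTER_CUBIC)
b=cv2.resize(d["side"]["frame"][165:265,335:415],None,fx=5,fy=5,interpolation=cv2.INTER_CUBIC)
C2[:575,:390]=a;C2[:500,400:800]=b;cv2.imwrite("pics/lens.png",C2)
```

```text
th 14.850771426977635 [-1.93590054e-04  5.78741977e-01] [1.93590065e-04 4.54622594e-01] lead -0.03179551393811273 w 0.12411938338397138
lead,trail,tongue -0.03261734707963963 -0.19305552073942409 -0.2416777415307539 yc 0.5166822856692193
centre [0.47050312 0.24149422] from tongue [0.47003119 0.24327402]
fin px 159.73333333333332 283.3333333333333 165 149 171 z41: [0.44349332 0.337992   0.035     ]
fin pred [0.44410397 0.34105368] px [158.2284204  283.05922571]
```

View pics/lens.png

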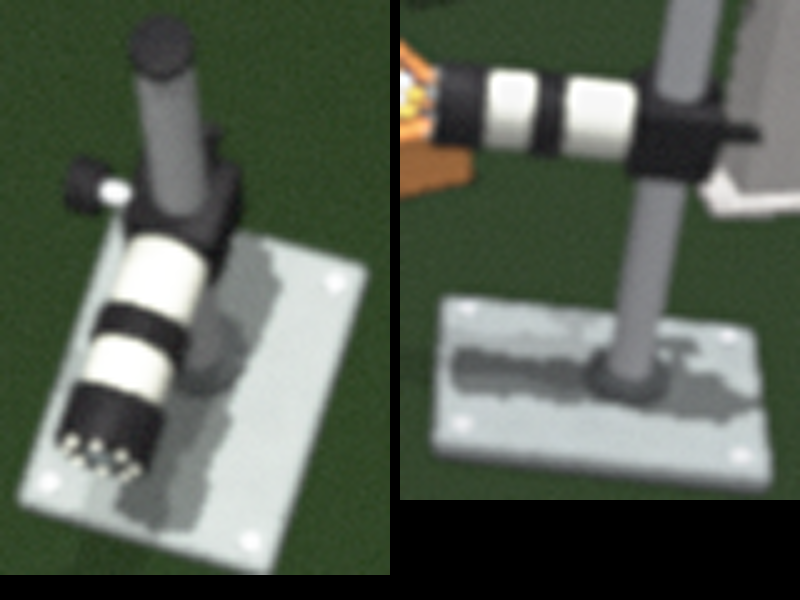

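The zoom shows the barrel's front-face centre at about (232.2,110.2) in the top view and (342.6,185.4) in the side view. The clamp end is at about (245.2,69.2) and (381.8,188.8). The base plate's front corners are at about (216,120) and (266,134) in the top view.

Run:
```python
from h import *
import pickle
d=pickle.load(open("im0.pkl","rb"));T,S=d["top"],d["side"]
F,e=two(T,(232.2,110.2),S,(342.6,185.4));K,e2=two(T,(245.2,69.2),S,(381.8,188.8))
print("front",F,e,"clamp",K,e2,"dir",(K-F)/np.linalg.norm(K-F))
g=lambda x,y:(212+(x+.5)/5-.5,20+(y+.5)/5-.5)
a=onz(T,*g(20,502),.012);b=onz(T,*g(272,574),.012);c=onz(T,*g(366,268),.012)
print("base corners",a,b,c,"w",np.linalg.norm(a-b),"len",np.linalg.norm(c-b))
n=(a-b)/np.linalg.norm(a-b);ax=np.array([n[1],-n[0],0]);print("axis from front edge",ax,"from side",(c-b)/np.linalg.norm(c-b),"mid front",(a+b)/2,"glass=", (a+b)/2-.017*ax)
gs=lambda x,y:(335+(x-400+.5)/5-.5,165+(y+.5)/5-.5)
q=onz(S,*gs(630,385),.012);print("column base side",q, "top", onz(T,*g(212,360),.012))
```

```text
front [0.76378283 0.17894575 0.15148388] 0.0001619298472398922 clamp [0.84550747 0.15337493 0.15200463] 0.0012603124455625161 dir [ 0.95435631 -0.29860852  0.00608112]
base corners [0.79519563 0.2276375  0.012     ] [0.75989641 0.11813438 0.012     ] [0.90026553 0.07404642 0.012     ] w 0.11505201489530306 len 0.14713000289085149
axis from front edge [ 0.95177048 -0.30681093  0.        ] from side [ 0.95404821 -0.29965315  0.        ] mid front [0.77754602 0.17288594 0.012     ] glass= [0.76136592 0.17810173 0.012     ]
column base side [0.8608456 0.1452795 0.012    ] top [0.85876576 0.14291007 0.012     ]
```

```bash
cat >> h.py <<'E'
def plan(P,yaw_y): # P TCP target; yaw_y angle (deg) of tool y axis wanted, mod 180
    o=r.get_obs();M=R.from_rotvec(o["ee_rot"]).as_matrix()
    cur=np.degrees(np.arctan2(M[1,1],M[0,1]));dy=(yaw_y-cur+90)%180-90
    print("tcp",np.round(o["eef_pos"],4),"tool axes\n",M.round(3),"\nshift",(M.T@(np.array(P)-o["eef_pos"])).round(4),"turn",round(np.radians(-dy),4),"q",np.round(o["q"],2),"F",np.round(o["wrist_force"],1),"t",o["time"])
E
python3 - <<'E'
from h import *
import pickle
d=pickle.load(open("im0.pkl","rb"));print("jar",onz(d["top"],293,175,.026),"marker",onz(d["top"],177,173,.01))
plan([.444,.340,.185],14.85)
E
```

```text
jar [0.66471204 0.0623739  0.026     ] marker [0.67855787 0.31094092 0.01      ]
tcp [0.2375 0.6848 0.4039] tool axes
 [[-0.945  0.328 -0.   ]
 [ 0.328  0.945 -0.001]
 [-0.    -0.001 -1.   ]] 
shift [-0.3081 -0.2578  0.2193] turn 0.9778 q [-1.31  0.6  -0.    1.6   0.    0.94 -0.08] F [ 0.1 -0.1  0.1] t 0.1
```

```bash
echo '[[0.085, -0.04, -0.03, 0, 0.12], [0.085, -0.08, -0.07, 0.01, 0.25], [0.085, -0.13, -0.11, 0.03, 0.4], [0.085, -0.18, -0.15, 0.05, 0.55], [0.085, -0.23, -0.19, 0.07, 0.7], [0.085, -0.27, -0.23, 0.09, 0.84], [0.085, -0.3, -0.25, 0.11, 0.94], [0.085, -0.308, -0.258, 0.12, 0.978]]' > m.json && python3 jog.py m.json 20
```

```text
refused: ROWS must be a list of objects with named fields. Nothing was moved.
```

Wrong form. The message asks for a list of objects with named fields, so I'll send the same numbers that way.

```bash
echo '[{"finger_gap":0.085, "x":-0.04, "y":-0.03, "spin":0.12}, {"finger_gap":0.085, "x":-0.08, "y":-0.07, "z":0.01, "spin":0.25}, {"finger_gap":0.085, "x":-0.13, "y":-0.11, "z":0.03, "spin":0.4}, {"finger_gap":0.085, "x":-0.18, "y":-0.15, "z":0.05, "spin":0.55}, {"finger_gap":0.085, "x":-0.23, "y":-0.19, "z":0.07, "spin":0.7}, {"finger_gap":0.085, "x":-0.27, "y":-0.23, "z":0.09, "spin":0.84}, {"finger_gap":0.085, "x":-0.3, "y":-0.25, "z":0.11, "spin":0.94}, {"finger_gap":0.085, "x":-0.308, "y":-0.258, "z":0.12, "spin":0.978}]' > m.json && python3 jog.py m.json 20; python3 -c "
from h import *
plan([.444,.340,.185],14.85)"
```

```text
time: 1.1
eef_pos: [0.4455, 0.3372, 0.2836]
ee_rot: [1.923, 2.483, -0.003]
wrist_force: [-0.1, 0.0, 0.2]
opening: 0.0848
grasp_force: 0.0
tcp [0.4455 0.3372 0.2836] tool axes
 [[-0.25   0.968 -0.   ]
 [ 0.968  0.25  -0.002]
 [-0.002 -0.001 -1.   ]] 
shift [ 0.0033 -0.0006  0.0986] turn -0.0066 q [-0.88  0.58  0.2   2.09 -0.23  0.49 -0.27] F [-0.1  0.   0.2] t 1.1
```

```bash
echo '[{"finger_gap":0.085, "z":0.03}, {"finger_gap":0.085, "z":0.07}, {"finger_gap":0.085, "z":0.099}, {"finger_gap":0.085, "z":0.099}, {"finger_gap":0.0, "z":0.099}, {"finger_gap":0.0, "z":0.099}, {"finger_gap":0.0, "z":0.099}, {"finger_gap":0.0, "z":0.099}]' > m.json && python3 jog.py m.json 25;  echo '[{"finger_gap":0.0}, {"finger_gap":0.0}, {"finger_gap":0}]' > m.json && python3 jog.py m.json
python3 - <<'E'
from h import *
plan([.444,.340,.185],14.85)
im=r.get_image("top");cv2.imwrite("pics/g1.png",im["frame"]);
E
```

```text
time: 2.1
eef_pos: [0.444, 0.3404, 0.1863]
ee_rot: [1.916, 2.49, 0.001]
wrist_force: [-3.3, -0.8, 4.7]
opening: 0.0117
grasp_force: 4.7
time: 2.48
eef_pos: [0.4441, 0.3405, 0.1864]
ee_rot: [1.916, 2.49, 0.001]
wrist_force: [-1.5, 0.0, 7.0]
opening: 0.0119
grasp_force: 28.4
tcp [0.4441 0.3405 0.1864] tool axes
 [[-0.256  0.967  0.001]
 [ 0.967  0.256  0.001]
 [ 0.001  0.001 -1.   ]] 
shift [-0.0004 -0.0002  0.0014] turn -0.0002 q [-0.83  0.74  0.11  2.13 -0.27  0.29 -0.23] F [-1.5  0.   7. ] t 2.475
```

View pics/g1.png

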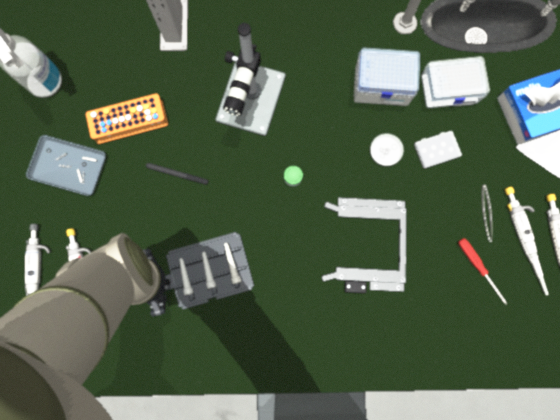

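The fin is gripped (opening 11.9 mm, 28 N) and the tray hasn't moved. Now I'll slide it slowly to a spot in front of the dock while turning it.

```bash
echo '[{"finger_gap":0, "x":-0.004, "y":0.002, "z":-0.001, "spin":0.01}, {"finger_gap":0, "x":-0.012, "y":0.006, "z":-0.001, "spin":0.03}, {"finger_gap":0, "x":-0.024, "y":0.011, "z":-0.001, "spin":0.06}, {"finger_gap":0, "x":-0.036, "y":0.016, "z":-0.001, "spin":0.09}, {"finger_gap":0, "x":-0.048, "y":0.021, "z":-0.001, "spin":0.12}, {"finger_gap":0, "x":-0.06, "y":0.027, "z":-0.001, "spin":0.15}, {"finger_gap":0, "x":-0.07, "y":0.031, "z":-0.001, "spin":0.17}, {"finger_gap":0, "x":-0.075, "y":0.033, "z":-0.001, "spin":0.18}]' > m.json && python3 jog.py m.json 30;  python3 - <<'E'
from h import *
plan([.5449,.2156,.1855],-4.8)
E
```

```text
time: 3.52
eef_pos: [0.4956, 0.2754, 0.1867]
ee_rot: [2.134, 2.306, -0.0]
wrist_force: [0.1, -0.3, -2.5]
opening: 0.0118
grasp_force: 29.2
tcp [0.4956 0.2754 0.1867] tool axes
 [[-0.077  0.997  0.   ]
 [ 0.997  0.077 -0.   ]
 [-0.     0.    -1.   ]] 
shift [-0.0635  0.0445  0.0012] turn 0.1612 q [-0.7   0.74  0.13  2.11 -0.3   0.3  -0.23] F [ 0.1 -0.3 -2.5] t 3.525
```

```bash
echo '[{"finger_gap":0, "x":-0.004, "y":0.003, "z":0.0005, "spin":0.01}, {"finger_gap":0, "x":-0.013, "y":0.01, "z":0.0005, "spin":0.03}, {"finger_gap":0, "x":-0.024, "y":0.018, "z":0.0005, "spin":0.06}, {"finger_gap":0, "x":-0.036, "y":0.026, "z":0.0005, "spin":0.09}, {"finger_gap":0, "x":-0.048, "y":0.034, "z":0.0005, "spin":0.12}, {"finger_gap":0, "x":-0.058, "y":0.04, "z":0.0005, "spin":0.15}, {"finger_gap":0, "x":-0.0635, "y":0.0445, "z":0.0005, "spin":0.161}, {"finger_gap":0, "x":-0.0635, "y":0.0445, "z":0.0005, "spin":0.161}]' > m.json && python3 jog.py m.json;  python3 - <<'E'
from h import *
plan([.5449,.2156,.1855],-4.8)
im=r.get_image("top");cv2.imwrite("pics/g2.png",im["frame"])
C=im["frame"][170:310,120:420];cv2.imwrite("pics/g2c.png",cv2.resize(C,None,fx=2.6,fy=2.6,interpolation=cv2.INTER_CUBIC))
import pickle;pickle.dump(im,open("im2.pkl","wb"))
E
```

```text
time: 4.53
eef_pos: [0.5452, 0.2152, 0.1864]
ee_rot: [2.312, 2.125, 0.0]
wrist_force: [1.3, -1.3, 5.6]
opening: 0.0116
grasp_force: 30.4
tcp [0.5452 0.2152 0.1864] tool axes
 [[ 0.084  0.996  0.001]
 [ 0.996 -0.084 -0.001]
 [-0.001  0.001 -1.   ]] 
shift [ 0.0003 -0.0004  0.0009] turn -0.0002 q [-0.58  0.76  0.16  2.07 -0.33  0.34 -0.23] F [ 1.3 -1.3  5.6] t 4.525
```

View pics/g2c.png

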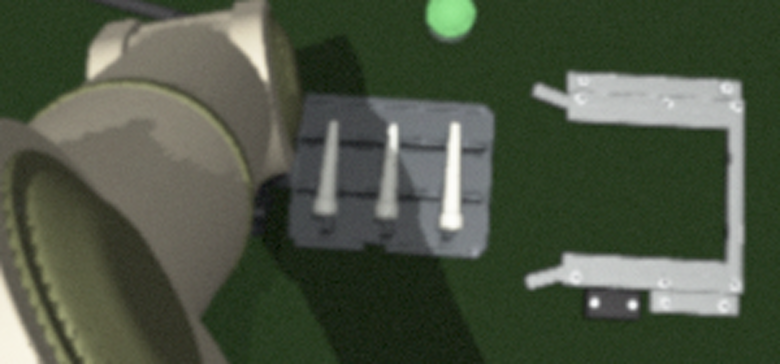

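```bash
cat > edge.py <<'E'
from h import *
def colcross(im,cols,r0,r1,z,ch="D"):
    f=cv2.GaussianBlur(im["frame"],(3,3),0).astype(float)
    S=f[...,1]-(f[...,0]+f[...,2])/2 if ch=="D" else f.mean(2)
    out=[]
    for u in cols:
        s=S[r0:r1,u];g=np.abs(np.gradient(s));k=np.clip(g.argmax(),1,len(g)-2)
        a,b,c=g[k-1:k+2];o=.5*(a-c)/(a-2*b+c+1e-9)
        out.append(onz(im,u,r0+k+o,z)[:2])
    out=np.array(out)
    for _ in range(3):
        p=np.polyfit(out[:,1],out[:,0],1);e=out[:,0]-np.polyval(p,out[:,1]);out=out[abs(e)<max(2*e.std(),.0004)]
    return p,e.std()
E
python3 - <<'E'
from edge import *
import pickle
im=pickle.load(open("im2.pkl","rb"))
tu=colcross(im,range(242,302),203,214,.006);tl=colcross(im,range(240,258),260,272,.006);tl2=colcross(im,range(272,303),260,274,.006)
du=colcross(im,range(342,396),211,224,.012,"B");dl=colcross(im,range(342,396),262,276,.012,"B")
do=colcross(im,range(342,396),192,203,.012,"B")
for n,(p,e) in dict(tu=tu,tl=tl,tl2=tl2,du=du,dl=dl,do=do).items(): print(n,"slope",p[0].round(4),"x@.11",np.polyval(p,.11).round(4),"x@-.09",np.polyval(p,-.09).round(4),"res",e.round(4))
E
```

```text
tu slope 0.0817 x@.11 0.6004 x@-.09 0.584 res 0.0003
tl slope 0.1001 x@.11 0.4725 x@-.09 0.4525 res 0.0002
tl2 slope 0.0959 x@.11 0.4733 x@-.09 0.4541 res 0.0004
du slope 0.0732 x@.11 0.5877 x@-.09 0.573 res 0.0002
dl slope 0.0713 x@.11 0.4797 x@-.09 0.4654 res 0.0003
do slope 0.0698 x@.11 0.6272 x@-.09 0.6133 res 0.0004
```

```bash
echo '[{"finger_gap":0, "y":-0.002, "z":0.0005, "spin":-0.006}, {"finger_gap":0, "y":-0.0042, "z":0.0005, "spin":-0.014}, {"finger_gap":0, "y":-0.0042, "z":0.0005, "spin":-0.014}]' > m.json && python3 jog.py m.json;  python3 - <<'E'
from edge import *
plan([.5414,.2159,.1855],-4.09)
im=r.get_image("top")
tu=colcross(im,range(242,302),203,214,.006);tl=colcross(im,range(240,258),260,272,.006);tl2=colcross(im,range(272,303),260,276,.006)
for n,(p,e) in dict(tu=tu,tl=tl,tl2=tl2).items(): print(n,"slope",p[0].round(4),"x@.11",np.polyval(p,.11).round(4),"x@-.09",np.polyval(p,-.09).round(4),"res",e.round(4))
E
```

```text
time: 4.95
eef_pos: [0.5419, 0.216, 0.1863]
ee_rot: [2.294, 2.142, 0.005]
wrist_force: [3.9, -0.5, 7.9]
opening: 0.0116
grasp_force: 30.7
tcp [0.5419 0.216  0.1863] tool axes
 [[ 0.069  0.998  0.004]
 [ 0.998 -0.069 -0.   ]
 [ 0.     0.004 -1.   ]] 
shift [-0.0001 -0.0005  0.0008] turn 0.0028 q [-0.58  0.75  0.15  2.08 -0.33  0.33 -0.23] F [ 3.9 -0.5  7.9] t 4.95
tu slope 0.0635 x@.11 0.5996 x@-.09 0.5869 res 0.0003
tl slope 0.0722 x@.11 0.4724 x@-.09 0.458 res 0.0003
tl2 slope 0.0588 x@.11 0.4721 x@-.09 0.4604 res 0.0002
```

```bash
echo '[{"finger_gap":0, "x":-0.003, "y":-0.0015, "z":-0.0004, "spin":0.006}, {"finger_gap":0, "x":-0.012, "y":-0.0016, "z":-0.0004, "spin":0.006}, {"finger_gap":0, "x":-0.024, "y":-0.0016, "z":-0.0004, "spin":0.006}, {"finger_gap":0, "x":-0.036, "y":-0.0016, "z":-0.0004, "spin":0.006}, {"finger_gap":0, "x":-0.048, "y":-0.0016, "z":-0.0004, "spin":0.006}, {"finger_gap":0, "x":-0.058, "y":-0.0016, "z":-0.0004, "spin":0.006}, {"finger_gap":0, "x":-0.062, "y":-0.0016, "z":-0.0004, "spin":0.006}]' > m.json && python3 jog.py m.json 35;  python3 - <<'E'
from edge import *
plan([.5205+.0713*.103,-.0764+.9975*.103,.186],-4.09)
im=r.get_image("top")
tu=colcross(im,range(275,318),204,216,.006);tl=colcross(im,range(270,289),262,275,.006);tl2=colcross(im,range(302,320),262,276,.006)
for n,(p,e) in dict(tu=tu,tl=tl,tl2=tl2).items(): print(n,"slope",p[0].round(4),"x@.05",np.polyval(p,.05).round(4),"res",e.round(4))
E
```

```text
time: 5.88
eef_pos: [0.5345, 0.155, 0.1864]
ee_rot: [-2.302, -2.137, -0.001]
wrist_force: [0.5, 6.6, 6.2]
opening: 0.0112
grasp_force: 34.8
tcp [0.5345 0.155  0.1864] tool axes
 [[ 0.074  0.997  0.   ]
 [ 0.997 -0.074  0.001]
 [ 0.001  0.    -1.   ]] 
shift [-0.1288  0.0029  0.0003] turn -0.0027 q [-0.47  0.74  0.12  2.14 -0.31  0.28 -0.16] F [0.5 6.6 6.2] t 5.875
tu slope 0.0691 x@.05 0.5908 res 0.0003
tl slope 0.0844 x@.05 0.463 res 0.0005
tl2 slope 0.0908 x@.05 0.4639 res 0.0002
```

```bash
echo '[{"finger_gap":0, "y":0.0012, "spin":-0.002}, {"finger_gap":0, "y":0.0024, "spin":-0.002}, {"finger_gap":0, "x":-0.003, "y":0.0024, "spin":-0.002}, {"finger_gap":0, "x":-0.008, "y":0.0024, "spin":-0.002}, {"finger_gap":0, "x":-0.013, "y":0.0024, "spin":-0.002}, {"finger_gap":0, "x":-0.016, "y":0.0024, "spin":-0.002}]' > m.json && python3 jog.py m.json;  python3 - <<'E'
from edge import *
plan([.5205+.0713*.103,-.0764+.9975*.103,.186],-4.09)
im=r.get_image("top")
cv2.imwrite("pics/g3.png",cv2.resize(im["frame"][180:305,225:420],None,fx=4,fy=4,interpolation=cv2.INTER_CUBIC))
E
```

```text
time: 6.68
eef_pos: [0.5357, 0.1394, 0.1864]
ee_rot: [-2.299, -2.141, -0.002]
wrist_force: [0.2, 4.7, 6.9]
opening: 0.0114
grasp_force: 34.8
tcp [0.5357 0.1394 0.1864] tool axes
 [[ 0.071  0.997  0.   ]
 [ 0.997 -0.071  0.001]
 [ 0.001  0.    -1.   ]] 
shift [-0.1133  0.0003  0.0003] turn 0.0001 q [-0.44  0.74  0.12  2.14 -0.3   0.28 -0.13] F [0.2 4.7 6.9] t 6.675
```

View pics/g3.png

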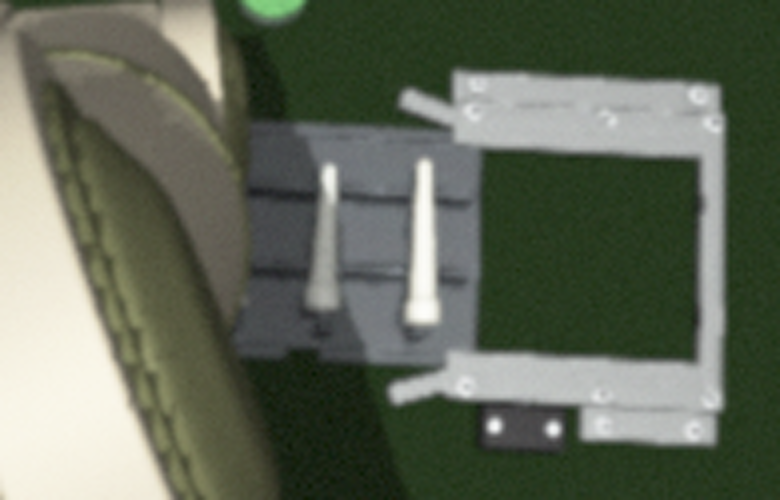

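The leading edge is already under both lips (crop x≈480), with negligible side force and the cones seated. I'll keep pushing.

```bash
echo '[{"finger_gap":0, "x":-0.006}, {"finger_gap":0, "x":-0.014}, {"finger_gap":0, "x":-0.022}, {"finger_gap":0, "x":-0.03}, {"finger_gap":0, "x":-0.038}, {"finger_gap":0, "x":-0.044}]' > m.json && python3 jog.py m.json;  python3 -c "
from h import *
plan([.5205+.0713*.103,-.0764+.9975*.103,.186],-4.09)"
```

```text
time: 7.48
eef_pos: [0.5328, 0.0956, 0.1863]
ee_rot: [-2.298, -2.142, -0.003]
wrist_force: [2.3, 6.1, 6.3]
opening: 0.0114
grasp_force: 34.7
tcp [0.5328 0.0956 0.1863] tool axes
 [[ 0.07   0.998  0.001]
 [ 0.998 -0.07   0.001]
 [ 0.001  0.001 -1.   ]] 
shift [-0.0695 -0.0001  0.0003] turn 0.0008 q [-0.35  0.73  0.1   2.17 -0.27  0.25 -0.08] F [2.3 6.1 6.3] t 7.475
```

```bash
echo '[{"finger_gap":0, "x":-0.006}, {"finger_gap":0, "x":-0.014}, {"finger_gap":0, "x":-0.022}, {"finger_gap":0, "x":-0.03}, {"finger_gap":0, "x":-0.038}, {"finger_gap":0, "x":-0.046}, {"finger_gap":0, "x":-0.052}, {"finger_gap":0, "x":-0.056}]' > m.json && python3 jog.py m.json;  python3 -c "
from h import *
plan([.5205+.0713*.103,-.0764+.9975*.103,.186],-4.09)"
```

```text
time: 8.48
eef_pos: [0.5289, 0.0397, 0.1863]
ee_rot: [2.298, 2.141, 0.003]
wrist_force: [2.1, 5.8, 6.1]
opening: 0.0115
grasp_force: 34.7
tcp [0.5289 0.0397 0.1863] tool axes
 [[ 0.071  0.997  0.001]
 [ 0.997 -0.071  0.001]
 [ 0.001  0.001 -1.   ]] 
shift [-0.0134 -0.0001  0.0003] turn 0.0006 q [-0.24  0.72  0.08  2.2  -0.24  0.23 -0.01] F [2.1 5.8 6.1] t 8.475
```

```bash
echo '[{"finger_gap":0, "x":-0.003}, {"finger_gap":0, "x":-0.006}, {"finger_gap":0, "x":-0.009}, {"finger_gap":0, "x":-0.011}]' > m.json && python3 jog.py m.json; echo '[{"finger_gap":0, "x":-0.001}, {"finger_gap":0, "x":-0.002}, {"finger_gap":0, "x":-0.003}, {"finger_gap":0, "x":-0.003}]' > m.json && python3 jog.py m.json; python3 -c "
from h import *
plan([.5205+.0713*.103,-.0764+.9975*.103,.186],-4.09)"
```

```text
time: 8.98
eef_pos: [0.528, 0.0288, 0.1864]
ee_rot: [2.298, 2.141, 0.002]
wrist_force: [1.6, 5.8, 7.5]
opening: 0.0113
grasp_force: 34.8
time: 9.48
eef_pos: [0.5276, 0.0259, 0.1864]
ee_rot: [-2.299, -2.141, -0.002]
wrist_force: [0.8, 4.6, 7.6]
opening: 0.0111
grasp_force: 34.9
tcp [0.5276 0.0259 0.1864] tool axes
 [[ 0.071  0.997  0.001]
 [ 0.997 -0.071  0.001]
 [ 0.001  0.001 -1.   ]] 
shift [0.0005 0.0003 0.0004] turn 0.0005 q [-0.21  0.72  0.08  2.2  -0.23  0.23  0.  ] F [0.8 4.6 7.6] t 9.475
```

```bash
for i in 1 2 3; do :; done; echo '[{"finger_gap":0, "x":-0.001}, {"finger_gap":0, "x":-0.002}, {"finger_gap":0, "x":-0.002}]' > m.json && python3 jog.py m.json; echo '[{"finger_gap":0, "x":-0.001}, {"finger_gap":0, "x":-0.002}, {"finger_gap":0, "x":-0.002}]' > m.json && python3 jog.py m.json
```

```text
time: 9.85
eef_pos: [0.5275, 0.0252, 0.1864]
ee_rot: [-2.296, -2.142, -0.003]
wrist_force: [0.6, 10.2, 6.1]
opening: 0.011
grasp_force: 34.8
time: 10.22
eef_pos: [0.5277, 0.0248, 0.1864]
ee_rot: [-2.294, -2.143, -0.006]
wrist_force: [2.4, 16.2, 6.4]
opening: 0.0116
grasp_force: 34.8
```

```bash
echo '[{"finger_gap":0, "x":-0.0015}, {"finger_gap":0, "x":-0.003}, {"finger_gap":0, "x":-0.003}]' > m.json && python3 jog.py m.json
python3 - <<'E'
from h import *
im=r.get_image("top")
cv2.imwrite("pics/g4.png",cv2.resize(im["frame"][180:305,265:420],None,fx=4.8,fy=4.8,interpolation=cv2.INTER_CUBIC))
E
```

```text
time: 10.6
eef_pos: [0.5279, 0.0241, 0.1863]
ee_rot: [-2.29, -2.146, -0.009]
wrist_force: [3.2, 26.9, 5.5]
opening: 0.0113
grasp_force: 34.9
```

View pics/g4.png

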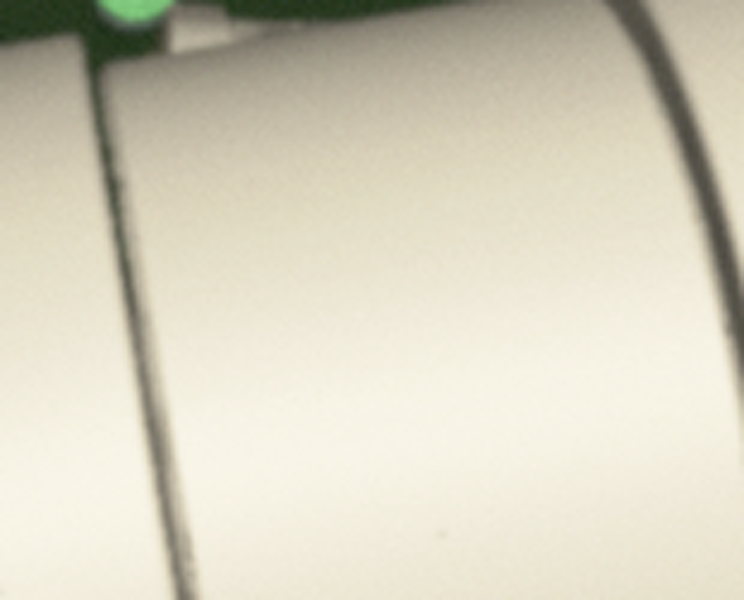

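The arm hides the dock in this view, but the force rose to 27 N at the expected home position, so the tray is against the stop. I'll ease off, release the fin, lift and check.

```bash
echo '[{"finger_gap":0, "x":0.002}, {"finger_gap":0, "x":0.005}, {"finger_gap":0.04, "x":0.005}, {"finger_gap":0.085, "x":0.005}, {"finger_gap":0.085, "x":0.005}, {"finger_gap":0.085, "x":0.005}]' > m.json && python3 jog.py m.json; echo '[{"finger_gap":0.085, "z":-0.02}, {"finger_gap":0.085, "z":-0.06}, {"finger_gap":0.085, "x":0.02, "z":-0.1}, {"finger_gap":0.085, "x":0.07, "z":-0.12}, {"finger_gap":0.085, "x":0.13, "z":-0.12}, {"finger_gap":0.085, "x":0.19, "z":-0.12}, {"finger_gap":0.085, "x":0.24, "z":-0.12}, {"finger_gap":0.085, "x":0.24, "z":-0.12}]' > m.json && python3 jog.py m.json
python3 - <<'E'
from h import *
import pickle
im=r.get_image("top");pickle.dump(im,open("im5.pkl","wb"))
c=np.clip(im["frame"][180:305,265:420].astype(float)*1.1,0,255).astype(np.uint8)
cv2.imwrite("pics/g5.png",cv2.resize(c,None,fx=4.8,fy=4.8,interpolation=cv2.INTER_CUBIC))
E
```

```text
time: 11.4
eef_pos: [0.5272, 0.0229, 0.186]
ee_rot: [-2.3, -2.139, 0.001]
wrist_force: [-0.4, -0.3, -0.7]
opening: 0.0824
grasp_force: 0.0
time: 12.4
eef_pos: [0.5439, 0.2675, 0.3056]
ee_rot: [-2.292, -2.147, -0.002]
wrist_force: [-0.6, -0.7, -0.2]
opening: 0.085
grasp_force: 0.0
```

View pics/g5.png

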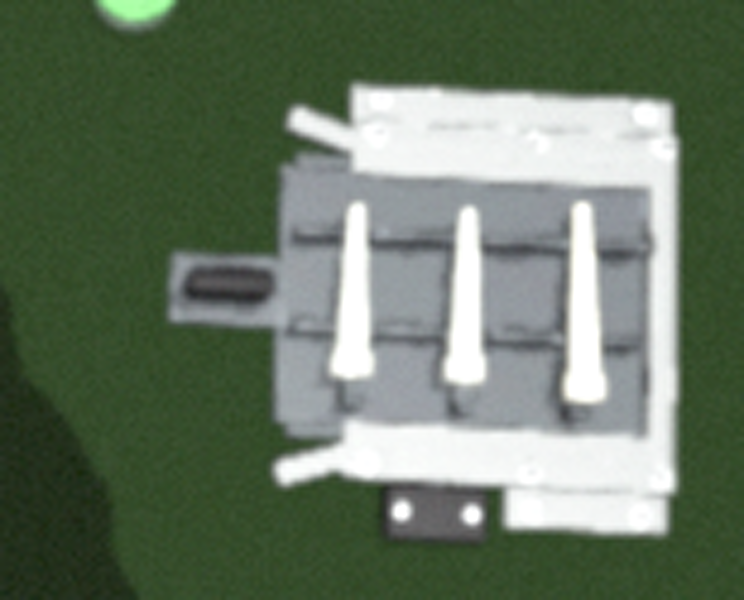

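The tray is home: its leading edge meets the stop at crop x≈650, and all three cones are seated. The longest cone is in the leading nest, with its collar at about crop (585,391). I'll measure that collar and the plan to reach it.

Run:
```python
from h import *
import pickle
im=pickle.load(open("im5.pkl","rb"));f=im["frame"]
up=cv2.resize(f,None,fx=4,fy=4,interpolation=cv2.INTER_CUBIC)
m=(up.min(2)>175).astype(np.uint8)*255
n,l,s,c=cv2.connectedComponentsWithStats(m)
for i in range(1,n):
    x,y,w,h,a=s[i]
    if 330*4<x<395*4 and 215*4<y<270*4 and a>800:
        v,u=np.nonzero(l==i);P=np.c_[u,v].astype(float)/4-.375
        W=np.array([onz(im,*p,.026)[:2] for p in P]);ev=np.linalg.eigh(np.cov(W.T))[1][:,1];ev*=np.sign(ev[0])
        t=W@ev;k=np.array([-ev[1],ev[0]])@W.T;lo,hi=np.percentile(t,[.2,99.8])
        cm=(t>lo+.002)&(t<lo+.008);ctr=(lo+.0045)*ev+((k[cm].max()+k[cm].min())/2)*np.array([-ev[1],ev[0]])
        print("cone",s[i]/4,"len",(hi-lo).round(4),"slope",(ev[1]/ev[0]).round(4),"collar",ctr.round(4),"w",np.ptp(k[cm]).round(4))
print("model collar (.4810,-.1235)")
plan([.481,-.1235,.184],85.91)
```

```text
cone [382.75 221.75   8.75  42.25 999.75] len 0.0863 slope -0.0376 collar [ 0.4794 -0.1244] w 0.0174
cone [333.75 222.     9.5   37.   900.25] len 0.0758 slope -0.072 collar [ 0.4917 -0.0254] w 0.019
cone [357.5  222.75   9.    37.75 885.25] len 0.0767 slope -0.0707 collar [ 0.488  -0.0734] w 0.018
model collar (.4810,-.1235)
tcp [0.544  0.2645 0.3056] tool axes
 [[ 0.068  0.998 -0.   ]
 [ 0.998 -0.068  0.   ]
 [ 0.    -0.    -1.   ]] 
shift [-0.3914 -0.0363  0.1217] turn -1.5678 q [-0.7   0.59  0.23  1.98 -0.23  0.6  -0.38] F [ 0.6 -1.2 -0.1] t 12.45
```

```bash
echo '[{"finger_gap":0.03, "x":-0.04, "y":-0.003, "spin":0.17}, {"finger_gap":0.03, "x":-0.09, "y":-0.008, "spin":0.35}, {"finger_gap":0.03, "x":-0.14, "y":-0.013, "spin":0.53}, {"finger_gap":0.03, "x":-0.19, "y":-0.018, "spin":0.71}, {"finger_gap":0.03, "x":-0.24, "y":-0.023, "spin":0.89}, {"finger_gap":0.03, "x":-0.29, "y":-0.028, "spin":1.07}, {"finger_gap":0.03, "x":-0.34, "y":-0.033, "spin":1.25}, {"finger_gap":0.03, "x":-0.375, "y":-0.036, "spin":1.42}]' > m.json && python3 jog.py m.json 20; echo '[{"finger_gap":0.03, "x":0.015, "y":0.003, "spin":0.154}, {"finger_gap":0.03, "x":0.015, "y":0.003, "spin":0.154}, {"finger_gap":0.03, "x":0.015, "y":0.003, "spin":0.154}]' > m.json && python3 jog.py m.json; python3 -c "
from h import *
plan([.4803,-.124,.184],85.91)
print(r.get_obs()['opening'])"
```

```text
time: 13.45
eef_pos: [0.48, -0.1123, 0.3065]
ee_rot: [3.139, 0.108, -0.0]
wrist_force: [0.9, 0.5, 0.7]
opening: 0.0298
grasp_force: 0.0
time: 13.82
eef_pos: [0.4961, -0.1107, 0.306]
ee_rot: [-3.139, 0.114, 0.002]
wrist_force: [0.0, -0.4, 0.2]
opening: 0.0303
grasp_force: 0.0
tcp [ 0.4961 -0.1107  0.306 ] tool axes
 [[ 0.997 -0.072 -0.001]
 [-0.072 -0.997  0.   ]
 [-0.001 -0.    -1.   ]] 
shift [-0.0146  0.0144  0.122 ] turn -0.001 q [-0.3   0.56  0.6   2.21 -0.63  0.54 -0.86] F [ 0.  -0.4  0.2] t 13.825
0.030275018945124542
```

```bash
echo '[{"finger_gap":0.03, "x":-0.0146, "y":0.0144, "z":0.02}, {"finger_gap":0.03, "x":-0.0146, "y":0.0144, "z":0.05}, {"finger_gap":0.03, "x":-0.0146, "y":0.0144, "z":0.08}, {"finger_gap":0.03, "x":-0.0146, "y":0.0144, "z":0.095}, {"finger_gap":0.03, "x":-0.0146, "y":0.0144, "z":0.095}]' > m.json && python3 jog.py m.json; python3 -c "
from h import *
plan([.4803,-.124,.187],85.91)"
```

```text
time: 14.45
eef_pos: [0.4805, -0.1238, 0.2105]
ee_rot: [-3.139, 0.115, 0.003]
wrist_force: [0.9, 0.5, 0.3]
opening: 0.0301
grasp_force: 0.0
tcp [ 0.4805 -0.1238  0.2105] tool axes
 [[ 0.997 -0.073 -0.002]
 [-0.073 -0.997  0.001]
 [-0.002 -0.001 -1.   ]] 
shift [-0.0001  0.0003  0.0235] turn -0.002 q [-0.09  0.69  0.34  2.28 -0.82  0.29 -0.67] F [0.9 0.5 0.3] t 14.45
```

```bash
echo '[{"finger_gap":0.03, "z":0.008}, {"finger_gap":0.03, "z":0.016}, {"finger_gap":0.03, "z":0.023}, {"finger_gap":0.03, "z":0.0235}]' > m.json && python3 jog.py m.json; echo '[{"finger_gap":0.022}, {"finger_gap":0.0}, {"finger_gap":0.0}, {"finger_gap":0}, {"finger_gap":0}]' > m.json && python3 jog.py m.json 20
```

```text
time: 14.95
eef_pos: [0.4812, -0.1239, 0.1872]
ee_rot: [-3.139, 0.118, 0.001]
wrist_force: [-0.1, -0.4, -0.3]
opening: 0.0303
grasp_force: 0.0
time: 15.58
eef_pos: [0.4814, -0.1238, 0.1877]
ee_rot: [-3.139, 0.118, -0.0]
wrist_force: [-0.7, 1.1, 1.2]
opening: 0.0169
grasp_force: 19.7
```

```bash
echo '[{"finger_gap":0, "z":-0.003}, {"finger_gap":0, "z":-0.012}, {"finger_gap":0, "z":-0.03}, {"finger_gap":0, "z":-0.06}, {"finger_gap":0, "z":-0.09}, {"finger_gap":0, "z":-0.12}, {"finger_gap":0, "z":-0.14}, {"finger_gap":0, "z":-0.14}]' > m.json && python3 jog.py m.json 25
python3 - <<'E'
from h import *
F=np.array([.763,.1787,.1515]);ax=np.array([.9537,-.3008,0])
tip=F-.04*ax;col=tip-.079*ax+[0,0,.0062];print("collar goal",col)
plan([*col[:2],.327],72.5)
o=r.get_obs();print(o["opening"],o["grasp_force"])
import pickle
d={n:r.get_image(n) for n in("top","side","wrist")};pickle.dump(d,open("im6.pkl","wb"))
S=d["side"]
e=o["eef_pos"];g=np.array(e)-[0,0,.158];t=g+.079*np.array([.997,-.072,-.078])
print("pred collar px",proj(S,g),"tip",proj(S,t))
u,v=proj(S,g).astype(int)
C=np.zeros((600,800,3),np.uint8)
c=cv2.resize(S["frame"][v-50:v+50,u-40:u+60],None,fx=4,fy=4,interpolation=cv2.INTER_CUBIC);C[:400,:400]=c
u2,v2=proj(d["top"],g).astype(int);c=cv2.resize(d["top"]["frame"][v2-60:v2+40,u2-50:u2+50],None,fx=4,fy=4);C[:400,400:]=c
print(u,v,u2,v2);cv2.imwrite("pics/g6.png",C)
E
```

```text
time: 16.58
eef_pos: [0.4814, -0.1239, 0.3292]
ee_rot: [3.139, -0.118, 0.005]
wrist_force: [0.1, -0.4, -1.2]
opening: 0.0167
grasp_force: 24.4
collar goal [0.6495097 0.2144952 0.1577   ]
tcp [ 0.4814 -0.1239  0.3292] tool axes
 [[ 0.997 -0.075  0.003]
 [-0.075 -0.997 -0.   ]
 [ 0.003  0.    -1.   ]] 
shift [ 0.1423 -0.3501  0.0026] turn 0.2304 q [-0.32  0.52  0.66  2.21 -0.6   0.58 -0.86] F [ 0.1 -0.4 -1.2] t 16.575
0.016658542456254127 24.39545406698926
pred collar px [222.46534534 284.91570797] tip [273.59991906 285.44246927]
222 284 403 254
```

```bash
echo '[{"finger_gap":0, "x":0.006, "y":-0.02, "z":0.001, "spin":0.02}, {"finger_gap":0, "x":0.018, "y":-0.06, "z":0.003, "spin":0.05}, {"finger_gap":0, "x":0.032, "y":-0.11, "z":0.005, "spin":0.08}, {"finger_gap":0, "x":0.046, "y":-0.16, "z":0.007, "spin":0.11}, {"finger_gap":0, "x":0.06, "y":-0.21, "z":0.009, "spin":0.14}, {"finger_gap":0, "x":0.074, "y":-0.26, "z":0.011, "spin":0.17}, {"finger_gap":0, "x":0.088, "y":-0.305, "z":0.012, "spin":0.2}, {"finger_gap":0, "x":0.098, "y":-0.34, "z":0.013, "spin":0.22}]' > m.json && python3 jog.py m.json 25; echo '[{"finger_gap":0}, {"finger_gap":0}]' > m.json && python3 jog.py m.json
python3 - <<'E'
from h import *
plan([.6495,.2145,.3161],72.5)
import pickle
d={n:r.get_image(n) for n in("top","side","wrist")};pickle.dump(d,open("im7.pkl","wb"))
o=r.get_obs();M=R.from_rotvec(o["ee_rot"]).as_matrix();print(o["opening"],o["grasp_force"])
g=np.array(o["eef_pos"])-[0,0,.1584];a=M[:,0]; t=g+.079*a-[0,0,.0062]
for n in("side","top"): print(n,"pred collar",proj(d[n],g),"tip",proj(d[n],t))
C=np.zeros((600,800,3),np.uint8)
for k,n in enumerate(("side","top")):
    u,v=proj(d[n],t).astype(int);u0,v0=u-50,v-75;print(n,"crop origin",u0,v0,"scale 4")
    C[:600,400*k:400*k+400]=cv2.resize(d[n]["frame"][v0:v0+150,u0:u0+100],None,fx=4,fy=4,interpolation=cv2.INTER_CUBIC)
cv2.imwrite("pics/g7.png",C)
E
```

```text
time: 17.73
eef_pos: [0.6048, 0.2099, 0.3131]
ee_rot: [3.107, -0.461, -0.002]
wrist_force: [0.2, -0.3, -0.3]
opening: 0.0163
grasp_force: 24.4
time: 17.98
eef_pos: [0.6042, 0.2069, 0.3137]
ee_rot: [3.106, -0.463, -0.002]
wrist_force: [-0.2, -0.3, -0.1]
opening: 0.0168
grasp_force: 24.4
tcp [0.6042 0.2069 0.3137] tool axes
 [[ 0.957 -0.291 -0.001]
 [-0.291 -0.957 -0.001]
 [-0.001  0.002 -1.   ]] 
shift [ 0.0411 -0.0205 -0.0025] turn 0.0097 q [-0.89  0.73  0.78  1.91 -0.71  0.8  -1.58] F [-0.2 -0.3 -0.1] t 17.975
0.016710490441078862 24.437219918418123
side pred collar [269.01174103 181.93434135] tip [304.85878969 187.51006424]
top pred collar [217.66643353 191.77434345] tip [230.31178505 152.88931296]
side crop origin 254 112 scale 4
top crop origin 180 77 scale 4
```

View pics/g7.png

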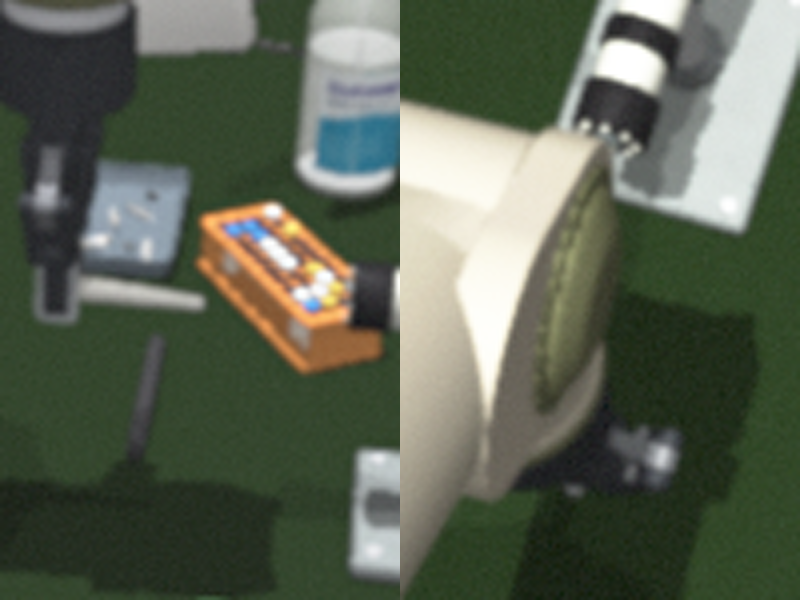

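The side crop shows the cone held by its collar and level, pointing at the lens. Its tip is at pixel (304.6,187.1), and the prediction was (304.9,187.5). Now the final approach.

```bash
echo '[{"finger_gap":0, "x":0.008, "y":-0.006, "z":-0.001, "spin":0.005}, {"finger_gap":0, "x":0.018, "y":-0.012, "z":-0.002, "spin":0.01}, {"finger_gap":0, "x":0.028, "y":-0.018, "z":-0.0025, "spin":0.01}, {"finger_gap":0, "x":0.036, "y":-0.0205, "z":-0.0025, "spin":0.01}, {"finger_gap":0, "x":0.0411, "y":-0.0205, "z":-0.0025, "spin":0.01}, {"finger_gap":0, "x":0.0411, "y":-0.0205, "z":-0.0025, "spin":0.01}, {"finger_gap":0, "x":0.0411, "y":-0.0205, "z":-0.0025, "spin":0.01}, {"finger_gap":0, "x":0.0411, "y":-0.0205, "z":-0.0025, "spin":0.01}]' > m.json && python3 jog.py m.json 25
python3 - <<'E'
from h import *
plan([.6495,.2145,.3161],72.5)
S=r.get_image("side");o=r.get_obs();M=R.from_rotvec(o["ee_rot"]).as_matrix();print(o["opening"],o["grasp_force"])
g=np.array(o["eef_pos"])-[0,0,.1584];t=g+.079*M[:,0]-[0,0,.0062];u,v=proj(S,t)
F=np.array([.763,.1787,.1515]);A=np.array([.9537,-.3008,0]);d=t-F;print("tip in lens: x",d@A,"y",d@[.3008,.9537,0],"z",d[2])
print("pred tip px",u,v)
f=S["frame"].astype(int);m=(f.min(2)>105)&(f.max(2)-f.min(2)<45)&(f[...,1]-f[...,0]<40)
for x in range(int(u)-25,int(u)+8,2):
    c=[y for y in range(int(v)-10,int(v)+10) if m[y,x]];print(x,c[:1],c[-1:],end="; ")
E
```

```text
time: 19.12
eef_pos: [0.6496, 0.2154, 0.3171]
ee_rot: [-3.105, 0.477, 0.0]
wrist_force: [-0.3, -0.8, 0.2]
opening: 0.0164
grasp_force: 24.4
tcp [0.6496 0.2154 0.3171] tool axes
 [[ 0.954 -0.3   -0.   ]
 [-0.3   -0.954  0.   ]
 [-0.    -0.    -1.   ]] 
shift [0.0002 0.0009 0.001 ] turn 0.0003 q [-0.86  0.78  0.78  1.8  -0.71  0.86 -1.62] F [-0.3 -0.8  0.2] t 19.125
0.016514412304481356 24.43779964908117
tip in lens: x -0.040165640885885055 y 0.001073616816476398 z 0.0010428646004196906
pred tip px 324.0233667448547 183.1900867139934
299 [177] [182]; 301 [177] [182]; 303 [178] [182]; 305 [179] [182]; 307 [178] [183]; 309 [178] [183]; 311 [176] [183]; 313 [179] [183]; 315 [180] [183]; 317 [181] [184]; 319 [173] [184]; 321 [173] [184]; 323 [173] [183]; 325 [173] [179]; 327 [175] [192]; 329 [183] [187]; 331 [183] [186];
```

Run:
```python
from h import *
import pickle
a=pickle.load(open("im5.pkl","rb"));b=r.get_image("top")
for n,(x0,x1,y0,y1) in dict(tray=(322,380,212,272),short=(330,372,218,262)).items():
    p=[cv2.cvtColor(i["frame"][y0:y1,x0:x1],6).astype(np.float32) for i in(a,b)]
    print(n,"shift px",cv2.phaseCorrelate(p[0],p[1]))
w=cv2.resize(b["frame"],None,fx=4,fy=4,interpolation=cv2.INTER_CUBIC);n,l,s,c=cv2.connectedComponentsWithStats((w.min(2)>175).astype(np.uint8))
print([(s[i]/4).tolist() for i in range(1,n) if 330*4<s[i][0]<395*4 and 215*4<s[i][1]<270*4 and s[i][4]>800])
print("jar",np.argwhere((b["frame"][160:190,280:308,1].astype(int)-b["frame"][160:190,280:308,2]>60)).mean(0),np.argwhere((a["frame"][160:190,280:308,1].astype(int)-a["frame"][160:190,280:308,2]>60)).mean(0))
print(r.close_job())
```

```text
tray shift px ((-0.03937393434330261, -0.0352961557048701), 0.9688290882110596)
short shift px ((0.49528913747571224, 0.46210833343668156), 1.0065501639283734)
[[333.75, 222.0, 9.5, 37.0, 906.5], [357.5, 222.75, 9.0, 37.75, 895.25]]
jar [14.53759398 12.86466165] [14.53759398 12.86466165]
the job is handed in; nothing more can be done
None
```

I handed the job in, and no verdict came back: the tray is docked against the stop with both shorter cones in their nests, and the longest cone is held 40 mm from the lens, within about 1 mm of its axis by my measurements; I never saw the catch drop into its notch, and inferred it from the tray's position.

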